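# Finish the pinwheel layer of drying blanks

## Robot

A 6-joint arm with a two-finger parallel gripper is mounted at the origin on the work surface. World frame = base frame: x ahead of the robot, y to its left, z up, the work surface at z = 0. Lengths are in m, angles in rad, forces in N, time in s.
With the tool pointing down it reaches from about 0.25 to 0.725 m from the base axis. Payload 4 kg.
Tool frame: the origin (TCP) lies at the very end of the fingers, on their centre line; the grasp point (between the pads) lies 19 mm behind it; z points along the fingers, y is the line along which they close (so a half turn about z gives the same grasp; the last joint's range is limited). The gripper opens to 85 mm and grips with 20 to 120 N. Pads are 22 mm wide; open, the fingers measure 114 mm over their backs; the gripper's body (76 mm by 85 mm) begins 54 mm behind the grasp point. The pads swing forward as they close: fully open they stand 13 mm farther back than shut.
Start: joints at [1.313, 0.241, 0.005, 1.335, 0, 1.571], TCP at [0.127, 0.483, 0.231] pointing down, gripper open.
Joint ranges: [-2.72, 2.72], [-1.05, 1.87], [-1.09, 1.28], [-1.99, 2.15], [-1.42, 1.44], [-3.14, 3.14]. Speed limits (rad/s): [2.79, 2.79, 3.14, 3.14, 3.14, 3.14].

## Interface

Orientations are given as a unit quaternion [x, y, z, w].
In Python, from workcell import monitor, viewer, job gives the robot as it stands.
- The arm moves only by the tool arm_command, never from a script. Its argument "increments" is a list of rows, each an object of numbers: "dx", "dy", "dz": the shift along the tool's x, y, z in cm; "wx", "wy", "wz": the turn, a rotation vector about the tool's x, y, z in rad; "grip": the finger opening in cm, from 0 to 8.54. In form: [{"dx": .., "dy": .., "dz": .., "wx": .., "wy": .., "wz": .., "grip": ..}, ...]. A call has 1 to 10 rows; each row is the pose to reach, as a shift and turn from the pose commanded when the call began, along the tool's axes at that moment; what a row does not reach only later rows make up. A row lasts 1/10 s, in which the tool goes at most 50 mm and 8.59 degrees, less where a joint would pass 70% of its speed; a pose out of reach is approached as far as the arm can. A call with a gripper value outside its range is refused whole. The fingers move at their own pace and stop on an object; the grip force is fixed at half the most. Time passes only in rows, so rows that repeat a pose let the fingers close. It gives the time, the measured TCP pose, the force, the opening and the grip force at its end, in the units of the state.
- monitor.get_obs(): the state, without advancing time (a new reading comes with each control period).
- viewer.camera(name): name is "scene" or "top"; returns (picture, depth): 384x512x3 uint8, red, green, blue; 384x512 float32, m along the optical axis (not along the pixel's ray), 0 where there is no reading.
- viewer.get_calibration(name): a dict with "fovy" (degrees; the focal length in pixels is half the picture's height over the tangent of half this angle, whatever the lens; pixels are square), "cx", "cy" (the principal point, pixels), "dist_coeffs" ([k1, k2, p1, p2, k3] as OpenCV has them; the pictures are not rectified), "view" (4x4, takes a point from world to camera coordinates). Camera axes: x right, y up, looking along -z (the intrinsics and any distortion apply to the point x, -y, -z); pixel columns grow to the right and rows downward; lengths in m; the calibration is good to about 2 mm. A picture is of the moment at which its call begins. get_calibration takes no time and is no camera call.
- job.job_done(): hands the job in; it is judged then, once.
The state is a dict: "clock": time; "joint_pos": joint angles; "joint_vel": joint speeds; "tau": joint torques, N m; "eef_pos": TCP position; "tool_rot": TCP orientation; "ft_force": force on the tool from outside, world axes, zero at the start; "ft_torque": the same for the moment, N m; "grip_width": finger opening in m; "grasp_force": force on a finger pad.
Only numpy, scipy, OpenCV 4.12 (cv2) and the standard library are available. Lean on these libraries where they do the work, as an engineer would, in place of code of your own. Each camera call takes 0.05 s, during which the arm holds its last target. There are 200 camera calls.

## Task

Two end-sealed wood blanks are leaning in the sloping blue rack. Lay them flat on the drying slab next to the rack so that, with the two blanks already there, they complete the pinwheel: four blanks within the slab's edges round a square hole in the middle, the end of each facing the side of the next with only a narrow gap. Set them down gently rather than dropping them, do not shift the blanks already laid on either slab, and leave the other things on the bench alone.

Things in the scene. Friction and masses are not known exactly. Their poses are not given: they have to be found in the camera images.
- blank_1: a pale pine blank 120 x 56 x 50 mm with red sealed ends, about 0.2 kg; origin at the centre of its 120 x 56 mm underside, own y along the 120 mm length, x across the 56 mm width, z up through the 50 mm height. Starts in the rack, the left one of two (towards the slab); the two are interchangeable
- blank_2: a pale pine blank 120 x 56 x 50 mm with red sealed ends, about 0.2 kg; origin at the centre of its 120 x 56 mm underside, own y along the 120 mm length, x across the 56 mm width, z up through the 50 mm height. Starts in the rack, the right one of two
- rack: fixed blue rack 290 mm wide; origin under its centre on the bench, x points uphill (away from the robot), y along its width. Slope 30 deg, 110 mm long, from the lip at x=-55, z=45 mm. Blanks lie side by side, long side along y, against the lip (12 mm high square to the slope). Grip a blank across its 56 mm width, tool tilted 30 deg, square to the slope, fingertips above the lip
- slab_a: fixed dark slab 190 x 190 mm, top 45 mm up; origin under its centre on the bench, x, y along its edges. On it laid_a1 at (-31, -63) along x and laid_a2 at (63, -31) along y. Free places (x, y in its frame, mm): (31, 63) length along x, (-63, 31) length along y; gaps 6 mm, middle hole 70 mm square. Finish it only if it is the one by the rack (y 0.08 to 0.16 m, the other 0.45 to 0.49)
- slab_b: fixed dark slab 190 x 190 mm, top 45 mm up; origin under its centre on the bench, x, y along its edges. On it laid_b1 at (31, -63) along x and laid_b2 at (-63, -31) along y. Free places (x, y in its frame, mm): (-31, 63) length along x, (63, 31) length along y; gaps 6 mm, middle hole 70 mm square. Finish it only if it is the one by the rack (y 0.08 to 0.16 m, the other 0.45 to 0.49)
- laid_a1: loose blank that starts on slab_a (places: see there); same kind of pine blank 120 x 56 x 50 mm with red sealed ends, about 0.2 kg; origin at the centre of its 120 x 56 mm underside, own y along the 120 mm length, x across the 56 mm width, z up through the 50 mm height
- laid_a2: loose blank that starts on slab_a (places: see there); same kind of pine blank 120 x 56 x 50 mm with red sealed ends, about 0.2 kg; origin at the centre of its 120 x 56 mm underside, own y along the 120 mm length, x across the 56 mm width, z up through the 50 mm height
- laid_b1: loose blank that starts on slab_b (places: see there); same kind of pine blank 120 x 56 x 50 mm with red sealed ends, about 0.2 kg; origin at the centre of its 120 x 56 mm underside, own y along the 120 mm length, x across the 56 mm width, z up through the 50 mm height
- laid_b2: loose blank that starts on slab_b (places: see there); same kind of pine blank 120 x 56 x 50 mm with red sealed ends, about 0.2 kg; origin at the centre of its 120 x 56 mm underside, own y along the 120 mm length, x across the 56 mm width, z up through the 50 mm height
- mallet: hammer lying beyond the rack; bystander
- glue_bottle: white glue bottle 60 mm across, 150 mm tall, beyond slab and rack; bystander, origin under its centre
- wax_tin: red tin 84 mm across, 45 mm tall, between the robot and the gap of slab and rack; bystander, origin under its centre
- mug: blue mug 76 mm across, 90 mm tall, beyond the rack; bystander, origin under its centre
- screwdriver: screwdriver lying left of the slab, on the robot side; bystander
- brush: brush lying beyond the slab; bystander
Things that resemble listed ones, but are neither listed nor needed, are in the scene too. Leave any turquoise look-alike of the blank_2 alone.

How it is judged:
At the end, for the whole second after the job is handed in: Both rack blanks lie flat and still on the slab by the rack, one in each free place of the pinwheel: centre within 10 mm along each slab axis, within 7 degrees of square, underside within 4 mm of the slab top, tilt under 3.4 degrees; the four laid blanks within 15 mm of where they began (((horizontal distance between slab_a and rack below 0.6 m and x of blank_1 in the frame of slab_a between 0.021 and 0.041 m and y of blank_1 in the frame of slab_a between 0.053 and 0.073 m and z of blank_1 in the frame of slab_a between 0.041 and 0.049 m and angle between the y axis of blank_1 and the x axis of slab_a, either way round below 0.12 rad and angle between each of blank_1, blank_2's own z axis and vertical below 0.06 rad and x of blank_2 in the frame of slab_a between -0.073 and -0.053 m and y of blank_2 in the frame of slab_a between 0.021 and 0.041 m and z of blank_2 in the frame of slab_a between 0.041 and 0.049 m and angle between the y axis of blank_2 and the y axis of slab_a, either way round below 0.12 rad) or (horizontal distance between slab_a and rack below 0.6 m and x of blank_2 in the frame of slab_a between 0.021 and 0.041 m and y of blank_2 in the frame of slab_a between 0.053 and 0.073 m and z of blank_2 in the frame of slab_a between 0.041 and 0.049 m and angle between the y axis of blank_2 and the x axis of slab_a, either way round below 0.12 rad and angle between each of blank_2, blank_1's own z axis and vertical below 0.06 rad and x of blank_1 in the frame of slab_a between -0.073 and -0.053 m and y of blank_1 in the frame of slab_a between 0.021 and 0.041 m and z of blank_1 in the frame of slab_a between 0.041 and 0.049 m and angle between the y axis of blank_1 and the y axis of slab_a, either way round below 0.12 rad) or (horizontal distance between slab_b and rack below 0.6 m and x of blank_1 in the frame of slab_b between -0.041 and -0.021 m and y of blank_1 in the frame of slab_b between 0.053 and 0.073 m and z of blank_1 in the frame of slab_b between 0.041 and 0.049 m and angle between the y axis of blank_1 and the x axis of slab_b, either way round below 0.12 rad and angle between each of blank_1, blank_2's own z axis and vertical below 0.06 rad and x of blank_2 in the frame of slab_b between 0.053 and 0.073 m and y of blank_2 in the frame of slab_b between 0.021 and 0.041 m and z of blank_2 in the frame of slab_b between 0.041 and 0.049 m and angle between the y axis of blank_2 and the y axis of slab_b, either way round below 0.12 rad) or (horizontal distance between slab_b and rack below 0.6 m and x of blank_2 in the frame of slab_b between -0.041 and -0.021 m and y of blank_2 in the frame of slab_b between 0.053 and 0.073 m and z of blank_2 in the frame of slab_b between 0.041 and 0.049 m and angle between the y axis of blank_2 and the x axis of slab_b, either way round below 0.12 rad and angle between each of blank_2, blank_1's own z axis and vertical below 0.06 rad and x of blank_1 in the frame of slab_b between 0.053 and 0.073 m and y of blank_1 in the frame of slab_b between 0.021 and 0.041 m and z of blank_1 in the frame of slab_b between 0.041 and 0.049 m and angle between the y axis of blank_1 and the y axis of slab_b, either way round below 0.12 rad)) and linear speed of each of blank_1, blank_2 below 0.02 m/s and angular speed of each of blank_1, blank_2 below 0.2 rad/s and distance of each of laid_a1, laid_a2, laid_b1, laid_b2 from where it was at the start of the episode below 0.015 m); the robot touches nothing.
It fails at once if a rack blank is dropped or thrown at a slab (moves faster than 0.65 m/s, not held, within 0.2 m of a slab's centre) ((linear speed of blank_1 above 0.65 m/s and contact force between blank_1 and the fingers below 0.05 N and (horizontal distance between blank_1 and slab_a below 0.2 m or horizontal distance between blank_1 and slab_b below 0.2 m)) or (linear speed of blank_2 above 0.65 m/s and contact force between blank_2 and the fingers below 0.05 N and (horizontal distance between blank_2 and slab_a below 0.2 m or horizontal distance between blank_2 and slab_b below 0.2 m))).
It fails at once if a bystander on the bench is moved more than 40 mm (distance of any of mallet, glue_bottle, wax_tin, mug, screwdriver, brush from where it was at the start of the episode above 0.04 m).
It also fails if it takes over 58 s, if anything falls off the work surface, if the arm or the gripper's body presses on something with over 40 N, if the wrist force passes 120 N, or if a joint passes its speed limit or range.

## Working session

There is one attempt and no reset: what is moved stays moved. The work goes in short steps, Python scripts to look and compute and a tool call to move; the robot and the scene stay as the last step left them, time stands still between calls to the robot, and variables do not carry over. Pictures are saved under pics/ and viewed, at most 10 in all, crops included, and the job is handed in when it is done.

Besides the shell and the picture viewer there is one more tool, called after "Emit:" as name(argument=value, ...), one argument or row to a line, values as JSON. arm_command: Moves the arm, as the interface text tells. Its arguments: {"type":"object","properties":{"increments":{"type":"array","items":{"type":"object","properties":{"dx":{"type":"number"},"dy":{"type":"number"},"dz":{"type":"number"},"wx":{"type":"number"},"wy":{"type":"number"},"wz":{"type":"number"},"grip":{"type":"number"}}}}},"required":["increments"]}

```bash
mkdir -p pics
python3 - <<'E'
from workcell import monitor, viewer, job
import cv2,numpy as np
for n in("top","scene"):
    p,d=viewer.camera(n); cv2.imwrite(f"pics/{n}0.png",p[:,:,::-1]); np.savez(f"{n}0.npz",p=p,d=d)
    print(n,viewer.get_calibration(n))
o=monitor.get_obs();print(o)
E
```

```text
top {'fovy': 43.18454917633617, 'cx': 248.41689799400353, 'cy': 191.52235736306514, 'dist_coeffs': array([-0.07978639,  0.        ,  0.        ,  0.        ,  0.        ]), 'view': array([[-0.003687  , -0.99980086,  0.01961258,  0.02291708],
       [ 0.99894448, -0.00278443,  0.04584947, -0.52190916],
       [-0.04578573,  0.01976093,  0.99875581, -1.55781905],
       [ 0.        ,  0.        ,  0.        ,  1.        ]])}
scene {'fovy': 53.31622548532978, 'cx': 257.62674120107573, 'cy': 192.53154509793995, 'dist_coeffs': array([-0.04492946,  0.        ,  0.        ,  0.        ,  0.        ]), 'view': array([[-0.08497767,  0.99638065, -0.00209516,  0.0087299 ],
       [-0.74964251, -0.0625488 ,  0.65888068,  0.35401248],
       [ 0.65636491,  0.05756077,  0.75224455, -1.84422066],
       [ 0.        ,  0.        ,  0.        ,  1.        ]])}
{'clock': 0.1, 'joint_pos': array([1.31300744e+00, 2.41326828e-01, 3.82034595e-03, 1.33516674e+00,
       1.34813163e-05, 1.57083443e+00]), 'joint_vel': array([-6.59617253e-04,  7.05031828e-05,  2.93347491e-03,  1.24390128e-03,
       -2.66354999e-03,  1.41891023e-03]), 'tau': array([ 7.18613519e-04, -3.73137367e+01,  2.53009969e+01,  1.08747755e-02,
       -8.73124879e-07, -5.72258486e-06]), 'eef_pos': array([0.12732202, 0.48292689, 0.23049262]), 'tool_rot': array([ 1.28556682e-01,  9.91701719e-01, -9.29799579e-04, -1.27293148e-04]), 'ft_force': array([0.20286768, 0.34300663, 0.13586498]), 'ft_torque': array([-0.01970402,  0.02328537, -0.00983126]), 'grasp_force': 0.0, 'grip_width': 0.08583956613172365}
```

View pics/top0.png

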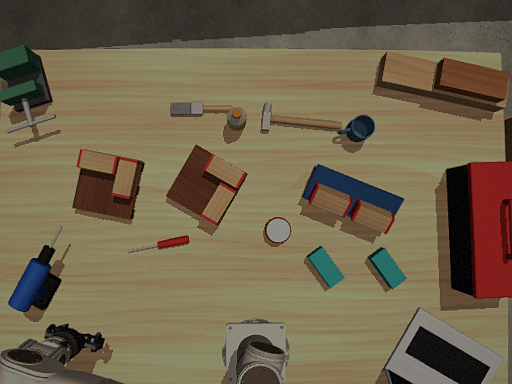

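View pics/scene0.png

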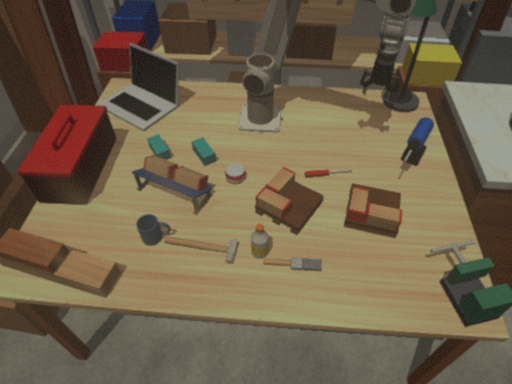

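```bash
cat > h.py <<'E'
import cv2,numpy as np
from workcell import viewer
def K(n):
    c=viewer.get_calibration(n); f=192/np.tan(np.radians(c["fovy"]/2))
    return np.array([[f,0,c["cx"]],[0,f,c["cy"]],[0,0,1]]),c["dist_coeffs"],c["view"]
def cloud(n,d):
    k,dist,V=K(n); v,u=np.mgrid[:384,:512]
    xy=cv2.undistortPoints(np.stack([u,v],-1).reshape(-1,1,2).astype(float),k,dist).reshape(384,512,2)
    P=np.stack([xy[...,0]*d,-xy[...,1]*d,-d],-1)
    return (P-V[:3,3])@V[:3,:3]
def proj(n,X):
    k,dist,V=K(n); C=np.asarray(X)@V[:3,:3].T+V[:3,3]
    return cv2.projectPoints(C*[1,-1,-1],np.zeros(3),np.zeros(3),k,dist)[0][:,0]
E
python3 - <<'E'
from h import *
z=np.load("top0.npz");p=z["p"];d=z["d"];W=cloud("top",d)
np.save("W.npy",W)
print("table z",np.median(W[250:330,150:200,2]))
Z=W[...,2]
def rect(m,name):
    n,l,s,c=cv2.connectedComponentsWithStats(m.astype(np.uint8))
    for i in range(1,n):
        if s[i,4]<150: continue
        q=W[l==i]; r=cv2.minAreaRect((q[:,:2]*1000).astype(np.float32))
        print(name,c[i].round(),s[i,4],np.round(r[0],1),np.round(r[1],1),round(r[2],1),"z",np.median(q[:,2]).round(4))
R=np.zeros(Z.shape,bool);R[120:250,60:420]=1
rect(R&(abs(Z-.095)<.008),"h95")
rect(R&(abs(Z-.045)<.008),"h45")
rect(R&(Z>.03)&(Z<.3),"obj")
b=cv2.resize(p[130:300,160:420,::-1],None,fx=3,fy=3,interpolation=cv2.INTER_CUBIC)
cv2.imwrite("pics/crop.png",b)
E
```

```text
table z 0.0006042319504491949
h95 [111. 169.] 1402 [575.8 466.6] [183.3 121.6] 78.6 z 0.0959
h95 [225. 171.] 699 [581.9  95.7] [120.4  55.9] 60.3 z 0.0956
h95 [359. 185.] 825 [ 533.8 -319.3] [292.5  38.1] 67.9 z 0.0939
h95 [218. 203.] 713 [482.8 115.9] [ 56.3 120.8] 59.0 z 0.0955
h95 [328. 206.] 316 [ 475.8 -223.5] [122.2  32.1] 68.0 z 0.0963
h95 [370. 223.] 300 [ 421.5 -353.1] [121.  32.] 66.6 z 0.0956
h45 [194. 182.] 1989 [553.7 174.2] [147.4 190. ] 60.0 z 0.0455
h45 [102. 194.] 1988 [545.2 471.6] [191.4 189.9] 79.2 z 0.0457
h45 [278. 230.] 472 [399.9 -71.5] [79.1 76.8] 1.2 z 0.0448
obj [358. 130.] 295 [ 716.4 -318.4] [ 64.3 108.6] 5.5 z 0.0704
obj [206. 185.] 3597 [542.9 155.5] [190.7 190. ] 60.0 z 0.049
obj [107. 183.] 3658 [546.3 470.7] [192.1 191.7] 78.7 z 0.0499
obj [353. 199.] 3679 [ 493.6 -302.9] [292.5 125.7] 67.7 z 0.0936
obj [278. 230.] 532 [399.7 -70.4] [79.8 79.6] 89.3 z 0.0441
```

View pics/crop.png

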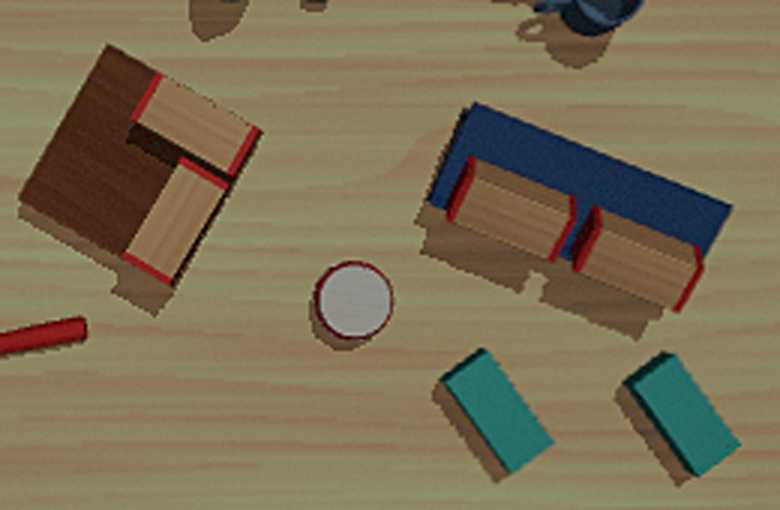

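Run:
```python
from h import *
W=np.load("W.npy"); p=np.load("top0.npz")["p"].astype(int)
for box in((180,212,312,350),(200,232,352,394)):
    v0,v1,u0,u1=box; q=W[v0:v1,u0:u1].reshape(-1,3)
    c=p[v0:v1,u0:u1].reshape(-1,3); q=q[(c[:,0]>c[:,2]+25)&(q[:,2]>.075)]
    # RANSAC-ish plane: normal near tilted 30 deg
    best=None
    for a in np.radians(np.arange(-28,-16,.5)):
        for t in np.radians(np.arange(26,35,1)):
            n=np.array([-np.sin(t)*np.cos(a),-np.sin(t)*np.sin(a),np.cos(t)]); h=q@n
            m=np.median(h); k=(abs(h-m)<.0025).sum()
            if best is None or k>best[0]: best=(k,n,m)
    n,m=best[1:]
    for _ in range(5):
        s=q[abs(q@n-m)<.003]; c0=s.mean(0); n=np.linalg.svd(s-c0)[2][2]; n*=np.sign(n[2]); m=c0@n
    print("normal",n.round(3),"tilt",np.degrees(np.arccos(n[2])).round(2),"az",np.degrees(np.arctan2(-n[1],-n[0])).round(2),len(s))
    a=np.radians(-22.3)
    up=np.array([np.cos(a),np.sin(a),0]); up-=up@n*n; up/=np.linalg.norm(up); y=np.cross(n,up)
    s2=np.stack([s@up,s@y],1)*1000; r=cv2.minAreaRect(s2.astype(np.float32)); print(np.round(r[0],1),np.round(r[1],1),r[2])
    C=r[0][0]/1000*up+r[0][1]/1000*y+m*n; print("top centre",C.round(4),len(s))
# rack slope plane
q=W[165:200,310:400].reshape(-1,3);c=p[165:200,310:400].reshape(-1,3);q=q[(c[:,2]>c[:,0]+20)&(q[:,2]>.04)]
n=np.array([-.5*np.cos(a),-.5*np.sin(a),.866]);m=np.median(q@n)
for _ in range(8):
    s=q[abs(q@n-m)<.003]; c0=s.mean(0); n=np.linalg.svd(s-c0)[2][2]; n*=np.sign(n[2]); m=c0@n
print("slope",n.round(3),m.round(4),np.degrees(np.arctan2(-n[1],-n[0])),np.degrees(np.arccos(n[2])),len(s),s.min(0),s.max(0))
n=np.array([-.5*np.cos(a),-.5*np.sin(a),.866]);print(np.median(s@n), "blankh",C@n)
```

```text
normal [-0.442  0.167  0.881] tilt 28.19 az -20.67 416
[519.3 -23.8] [ 57.6 119.9] 1.1578933000564575
top centre [ 0.4844 -0.226   0.1028] 416
normal [-0.457  0.196  0.867] tilt 29.83 az -23.19 456
[ 514.4 -166.8] [124.7  60.3] 89.67485046386719
top centre [ 0.4317 -0.3564  0.1032] 456
slope [-0.466  0.186  0.865] -0.2281 -21.73705463463673 30.115386501059014 888 [ 0.49357218 -0.44406047  0.04999121] [ 0.59898252 -0.1702904   0.1034263 ]
-0.2272747184476514 blankh -0.17791440044840157
```

```bash
cat > plan.py <<'E'
import numpy as np,sys
from scipy.spatial.transform import Rotation as R
from workcell import monitor
a=np.radians(-22.1); n=np.array([-.5*np.cos(a),-.5*np.sin(a),np.cos(np.pi/6)])
up=np.array([np.cos(a)*np.cos(np.pi/6),np.sin(a)*np.cos(np.pi/6),.5]); ry=np.cross(n,up)
Rr=np.stack([ry,up,-n],1)
def down(d): d=np.radians(d); return np.array([[-np.sin(d),np.cos(d),0],[np.cos(d),np.sin(d),0],[0,0,-1]]).T
C1=np.array([.4844,-.226,.1028]);C2=np.array([.4317,-.3564,.1032])
S=np.array([.5426,.1552]);u=np.array([.5,.866]);w=np.array([-.866,.5])
G1=C1-.033*n+.021*ry; G2=C2-.033*n-.022*ry
P1=np.r_[S+.063*u-.031*w+.021*w,.063]; P2=np.r_[S+.031*u+.063*w-.022*u,.063]
def to(p,Rt,ref=None):
    o=monitor.get_obs(); p0,R0=(o["eef_pos"],R.from_quat(o["tool_rot"])) if ref is None else (ref[0],R.from_matrix(ref[1]))
    print("cm",(R0.inv().apply(p-p0)*100).round(2),"rot",(R0.inv()*R.from_matrix(Rt)).as_rotvec().round(4),"world",np.round(p,4))
E
sed 's/^ *a=.*/&/' plan.py >/dev/null
python3 - <<'E'
from plan import *
print(down(60),Rr)
to(G1+.12*n,Rr)
E
```

```text
[[-0.8660254  0.5        0.       ]
 [ 0.5        0.8660254  0.       ]
 [ 0.         0.        -1.       ]] [[ 0.37622426  0.80239733  0.46326432]
 [ 0.92652863 -0.32581977 -0.18811213]
 [ 0.          0.5        -0.8660254 ]]
cm [-48.56 -56.8    5.34] rot [-0.3916 -0.4421  1.6561] world [ 0.452  -0.1902  0.1781]
```

Emit:
arm_command(
  increments=[
    {"dx": -4,"dy": -5,"dz": 0,"wx": -0.03,"wy": -0.03,"wz": 0.12,"grip": 8.5},
    {"dx": -8,"dy": -9,"dz": 0,"wx": -0.06,"wy": -0.07,"wz": 0.25,"grip": 8.5},
    {"dx": -11,"dy": -13,"dz": 0,"wx": -0.09,"wy": -0.1,"wz": 0.38,"grip": 8.5},
    {"dx": -14,"dy": -17,"dz": 0,"wx": -0.12,"wy": -0.13,"wz": 0.51,"grip": 8.5},
    {"dx": -17,"dy": -21,"dz": 0,"wx": -0.15,"wy": -0.17,"wz": 0.64,"grip": 8.5},
    {"dx": -20,"dy": -25,"dz": 0,"wx": -0.18,"wy": -0.2,"wz": 0.77,"grip": 8.5},
    {"dx": -24,"dy": -29,"dz": 0,"wx": -0.21,"wy": -0.24,"wz": 0.9,"grip": 8.5},
    {"dx": -28,"dy": -33,"dz": 0,"wx": -0.24,"wy": -0.27,"wz": 1.02,"grip": 8.5},
    {"dx": -31,"dy": -37,"dz": 0,"wx": -0.27,"wy": -0.31,"wz": 1.15,"grip": 8.5},
    {"dx": -34,"dy": -40,"dz": 0,"wx": -0.3,"wy": -0.34,"wz": 1.27,"grip": 8.5},
  ],
)

```text
clock: 1.1
eef_pos: [0.342, 0.0308, 0.2313]
tool_rot: [0.685, 0.698, 0.118, 0.175]
ft_force: [0.7, 0.7, -0.1]
grip_width: 0.085
grasp_force: 0.0
```

```bash
python3 -c "
from plan import *
print(monitor.get_obs()['clock']);to(G1+.12*n,Rr);to(G1+.06*n,Rr)"
```

```text
1.1
cm [-21.6    7.15  10.94] rot [-0.0887 -0.1033  0.3813] world [ 0.452  -0.1902  0.1781]
cm [-22.31   7.55  16.89] rot [-0.0887 -0.1033  0.3813] world [ 0.4798 -0.2015  0.1262]
```

Emit:
arm_command(
  increments=[
    {"dx": -3.6,"dy": 1.2,"dz": 1.8,"wx": -0.015,"wy": -0.017,"wz": 0.064,"grip": 8.5},
    {"dx": -7.2,"dy": 2.4,"dz": 3.6,"wx": -0.03,"wy": -0.034,"wz": 0.127,"grip": 8.5},
    {"dx": -10.8,"dy": 3.6,"dz": 5.4,"wx": -0.044,"wy": -0.052,"wz": 0.191,"grip": 8.5},
    {"dx": -14.4,"dy": 4.8,"dz": 7.2,"wx": -0.06,"wy": -0.069,"wz": 0.254,"grip": 8.5},
    {"dx": -18,"dy": 6,"dz": 9,"wx": -0.074,"wy": -0.086,"wz": 0.318,"grip": 8.5},
    {"dx": -21.6,"dy": 7.15,"dz": 10.94,"wx": -0.0887,"wy": -0.1033,"wz": 0.3813,"grip": 8.5},
    {"dx": -21.6,"dy": 7.15,"dz": 10.94,"wx": -0.0887,"wy": -0.1033,"wz": 0.3813,"grip": 8.5},
    {"dx": -21.6,"dy": 7.15,"dz": 10.94,"wx": -0.0887,"wy": -0.1033,"wz": 0.3813,"grip": 8.5},
  ],
)

```text
clock: 1.9
eef_pos: [0.4519, -0.1883, 0.1767]
tool_rot: [0.801, 0.541, 0.143, 0.213]
ft_force: [0.2, -0.1, -0.7]
grip_width: 0.0849
grasp_force: 0.0
```

```bash
python3 -c "
from plan import *
to(G1+.0*n,Rr);print(monitor.get_obs()['joint_pos'])"
```

```text
cm [-0.17  0.2  11.91] rot [-0.0054  0.      0.0029] world [ 0.5076 -0.2128  0.0742]
[-0.39868128 -0.09230684 -0.65931907  0.48560775  0.00637762  1.55660593]
```

Emit:
arm_command(
  increments=[
    {"dx": -0.2,"dy": 0.2,"dz": 2,"wx": -0.005,"grip": 8.5},
    {"dx": -0.2,"dy": 0.2,"dz": 4,"wx": -0.005,"grip": 8.5},
    {"dx": -0.2,"dy": 0.2,"dz": 6,"wx": -0.005,"grip": 8.5},
    {"dx": -0.2,"dy": 0.2,"dz": 8,"wx": -0.005,"grip": 8.5},
    {"dx": -0.2,"dy": 0.2,"dz": 9.5,"wx": -0.005,"grip": 8.5},
    {"dx": -0.2,"dy": 0.2,"dz": 10.8,"wx": -0.005,"grip": 8.5},
    {"dx": -0.2,"dy": 0.2,"dz": 11.9,"wx": -0.005,"grip": 8.5},
    {"dx": -0.2,"dy": 0.2,"dz": 11.9,"wx": -0.005,"grip": 8.5},
  ],
)

```text
validation failed for argument at $.in...
```

```bash
python3 -c "
from plan import *
to(G1+.0*n,Rr)
from workcell import viewer
import cv2
p,d=viewer.camera('scene');cv2.imwrite('pics/g1.png',cv2.resize(p[120:260,100:330,::-1],None,fx=3,fy=3))"
```

```text
cm [-0.17  0.2  11.91] rot [-0.0054  0.      0.0029] world [ 0.5076 -0.2128  0.0742]
```

View pics/g1.png

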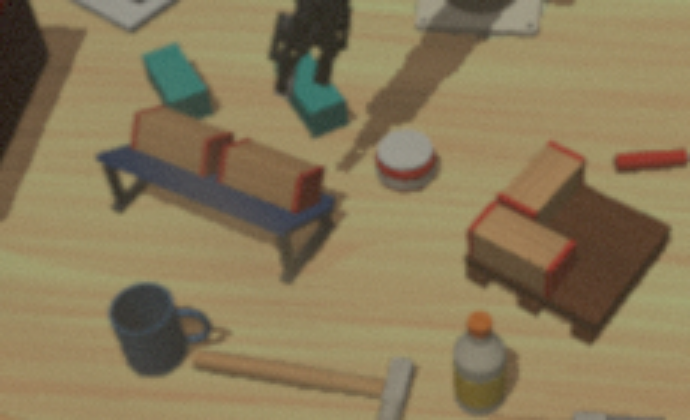

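The picture shows the gripper hovering up-slope-normal of blank_1 (crop (310,60)). The move was refused because it lacked keys, so I resend it with all of them.

Emit:
arm_command(
  increments=[
    {"dx": -0.2,"dy": 0.2,"dz": 2,"wx": -0.005,"wy": 0,"wz": 0.003,"grip": 8.5},
    {"dx": -0.2,"dy": 0.2,"dz": 4,"wx": -0.005,"wy": 0,"wz": 0.003,"grip": 8.5},
    {"dx": -0.2,"dy": 0.2,"dz": 6,"wx": -0.005,"wy": 0,"wz": 0.003,"grip": 8.5},
    {"dx": -0.2,"dy": 0.2,"dz": 8,"wx": -0.005,"wy": 0,"wz": 0.003,"grip": 8.5},
    {"dx": -0.2,"dy": 0.2,"dz": 9.5,"wx": -0.005,"wy": 0,"wz": 0.003,"grip": 8.5},
    {"dx": -0.2,"dy": 0.2,"dz": 10.8,"wx": -0.005,"wy": 0,"wz": 0.003,"grip": 8.5},
    {"dx": -0.2,"dy": 0.2,"dz": 11.9,"wx": -0.005,"wy": 0,"wz": 0.003,"grip": 8.5},
    {"dx": -0.2,"dy": 0.2,"dz": 11.9,"wx": -0.005,"wy": 0,"wz": 0.003,"grip": 8.5},
  ],
)

```text
clock: 2.75
eef_pos: [0.5086, -0.2116, 0.0752]
tool_rot: [0.8, 0.541, 0.145, 0.215]
ft_force: [-0.2, 0.0, -0.2]
grip_width: 0.0849
grasp_force: 0.0
```

```bash
python3 -c "
from plan import *
to(G1+.0*n,Rr)
from workcell import viewer
import cv2
p,d=viewer.camera('scene');cv2.imwrite('pics/g2.png',cv2.resize(p[120:260,100:330,::-1],None,fx=3,fy=3))"
```

```text
cm [-0.14 -0.09  0.06] rot [ 0.0015 -0.0014  0.0027] world [ 0.5076 -0.2128  0.0742]
```

View pics/g2.png

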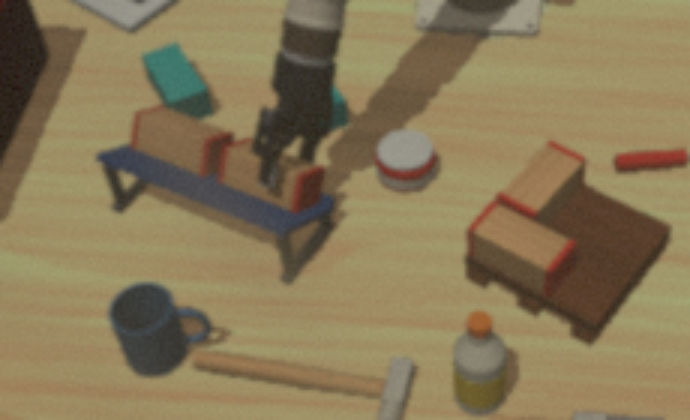

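The fingers straddle blank_1 near its slab-side end, finger visible at crop (270,165), as planned. Closing now.

Emit:
arm_command(
  increments=[
    {"dx": 0,"dy": 0,"dz": 0,"wx": 0,"wy": 0,"wz": 0,"grip": 7},
    {"dx": 0,"dy": 0,"dz": 0,"wx": 0,"wy": 0,"wz": 0,"grip": 6},
    {"dx": 0,"dy": 0,"dz": 0,"wx": 0,"wy": 0,"wz": 0,"grip": 5},
    {"dx": 0,"dy": 0,"dz": 0,"wx": 0,"wy": 0,"wz": 0,"grip": 4.5},
    {"dx": 0,"dy": 0,"dz": 0,"wx": 0,"wy": 0,"wz": 0,"grip": 4.5},
    {"dx": 0,"dy": 0,"dz": 0,"wx": 0,"wy": 0,"wz": 0,"grip": 4.5},
  ],
)

```text
clock: 3.4
eef_pos: [0.5067, -0.2117, 0.0755]
tool_rot: [0.801, 0.54, 0.145, 0.214]
ft_force: [-7.2, 4.0, 5.7]
grip_width: 0.0552
grasp_force: 62.9
```

```bash
python3 -c "
from plan import *
to(G1,Rr);Z=np.r_[0,0,.16];to(G1+Z,Rr);to(G1+Z,down(-22.1))"
```

```text
cm [-0.07  0.04  0.17] rot [-0.0001 -0.0011  0.0008] world [ 0.5076 -0.2128  0.0742]
cm [ -0.06   8.04 -13.69] rot [-0.0001 -0.0011  0.0008] world [ 0.5076 -0.2128  0.2342]
cm [ -0.06   8.04 -13.69] rot [ 0.5235 -0.0009  0.0011] world [ 0.5076 -0.2128  0.2342]
```

Emit:
arm_command(
  increments=[
    {"dx": 0,"dy": 0,"dz": -1,"wx": 0,"wy": 0,"wz": 0,"grip": 4.5},
    {"dx": 0,"dy": 0,"dz": -3,"wx": 0,"wy": 0,"wz": 0,"grip": 4.5},
    {"dx": 0,"dy": 0.5,"dz": -5.5,"wx": 0,"wy": 0,"wz": 0,"grip": 4.5},
    {"dx": 0,"dy": 2,"dz": -8.5,"wx": 0,"wy": 0,"wz": 0,"grip": 4.5},
    {"dx": 0,"dy": 4,"dz": -11,"wx": 0.1,"wy": 0,"wz": 0,"grip": 4.5},
    {"dx": 0,"dy": 6,"dz": -12.5,"wx": 0.2,"wy": 0,"wz": 0,"grip": 4.5},
    {"dx": 0,"dy": 8,"dz": -13.7,"wx": 0.3,"wy": 0,"wz": 0,"grip": 4.5},
    {"dx": 0,"dy": 8,"dz": -13.7,"wx": 0.42,"wy": 0,"wz": 0,"grip": 4.5},
    {"dx": 0,"dy": 8,"dz": -13.7,"wx": 0.523,"wy": 0,"wz": 0,"grip": 4.5},
    {"dx": 0,"dy": 8,"dz": -13.7,"wx": 0.523,"wy": 0,"wz": 0,"grip": 4.5},
  ],
)

```text
clock: 4.4
eef_pos: [0.511, -0.2137, 0.2331]
tool_rot: [0.829, 0.559, 0.0, 0.0]
ft_force: [-0.4, -0.0, -3.8]
grip_width: 0.055
grasp_force: 64.8
```

```bash
python3 -c "
from plan import *
print(P1,P2);to(np.r_[P1[:2],.235],down(60))"
```

```text
[0.58276  0.204758 0.063   ] [0.492542 0.194494 0.063   ]
cm [41.48 -9.04 -0.2 ] rot [ 6.0000e-04  7.0000e-04 -1.4316e+00] world [0.5828 0.2048 0.235 ]
```

Emit:
arm_command(
  increments=[
    {"dx": 3,"dy": -0.6,"dz": 0,"wx": 0,"wy": 0,"wz": -0.1,"grip": 4.5},
    {"dx": 7,"dy": -1.5,"dz": 0,"wx": 0,"wy": 0,"wz": -0.24,"grip": 4.5},
    {"dx": 11.5,"dy": -2.5,"dz": -0.1,"wx": 0,"wy": 0,"wz": -0.38,"grip": 4.5},
    {"dx": 16,"dy": -3.5,"dz": -0.1,"wx": 0,"wy": 0,"wz": -0.52,"grip": 4.5},
    {"dx": 20.5,"dy": -4.5,"dz": -0.1,"wx": 0,"wy": 0,"wz": -0.66,"grip": 4.5},
    {"dx": 25,"dy": -5.5,"dz": -0.1,"wx": 0,"wy": 0,"wz": -0.8,"grip": 4.5},
    {"dx": 29.5,"dy": -6.5,"dz": -0.2,"wx": 0,"wy": 0,"wz": -0.94,"grip": 4.5},
    {"dx": 34,"dy": -7.5,"dz": -0.2,"wx": 0,"wy": 0,"wz": -1.08,"grip": 4.5},
    {"dx": 38,"dy": -8.3,"dz": -0.2,"wx": 0,"wy": 0,"wz": -1.22,"grip": 4.5},
    {"dx": 41.5,"dy": -9,"dz": -0.2,"wx": 0,"wy": 0,"wz": -1.36,"grip": 4.5},
  ],
)

```text
clock: 5.4
eef_pos: [0.5805, 0.2077, 0.2369]
tool_rot: [0.29, 0.957, 0.001, 0.003]
ft_force: [0.0, -0.9, -2.5]
grip_width: 0.0552
grasp_force: 65.2
```

```bash
python3 -c "
from plan import *
to(np.r_[P1[:2],.135],down(60))"
```

```text
cm [-0.3  -0.15 10.2 ] rot [ 0.0026  0.0052 -0.0646] world [0.5828 0.2048 0.135 ]
```

Emit:
arm_command(
  increments=[
    {"dx": -0.2,"dy": -0.1,"dz": 1.5,"wx": 0,"wy": 0,"wz": -0.065,"grip": 4.5},
    {"dx": -0.3,"dy": -0.15,"dz": 4,"wx": 0,"wy": 0,"wz": -0.065,"grip": 4.5},
    {"dx": -0.3,"dy": -0.15,"dz": 7,"wx": 0,"wy": 0,"wz": -0.065,"grip": 4.5},
    {"dx": -0.3,"dy": -0.15,"dz": 9,"wx": 0,"wy": 0,"wz": -0.065,"grip": 4.5},
    {"dx": -0.3,"dy": -0.15,"dz": 10.2,"wx": 0,"wy": 0,"wz": -0.065,"grip": 4.5},
    {"dx": -0.3,"dy": -0.15,"dz": 10.2,"wx": 0,"wy": 0,"wz": -0.065,"grip": 4.5},
    {"dx": -0.3,"dy": -0.15,"dz": 10.2,"wx": 0,"wy": 0,"wz": -0.065,"grip": 4.5},
  ],
)

```text
clock: 6.1
eef_pos: [0.5835, 0.2026, 0.1354]
tool_rot: [0.262, 0.965, 0.0, 0.003]
ft_force: [-0.2, -0.1, -1.7]
grip_width: 0.0549
grasp_force: 64.9
```

```bash
cat > chk.py <<'E'
from plan import *
from h import *
def look(name):
    p,d=viewer.camera('scene');cv2.imwrite(f'pics/{name}.png',cv2.resize(p[150:250,230:350,::-1],None,fx=6,fy=6,interpolation=cv2.INTER_CUBIC))
    p,d=viewer.camera('top');np.savez(name+".npz",p=p,d=d)
    cv2.imwrite(f'pics/{name}t.png',cv2.resize(p[130:250,140:270,::-1],None,fx=5,fy=5,interpolation=cv2.INTER_CUBIC))
    return p,d
E
python3 -c "
from chk import *
print(monitor.get_obs()['eef_pos'])
to(P1,down(60));look('a')"
```

```text
[0.58353303 0.20257573 0.13544275]
cm [0.21 0.14 7.24] rot [ 0.0019  0.005  -0.0067] world [0.5828 0.2048 0.063 ]
```

View pics/a.png

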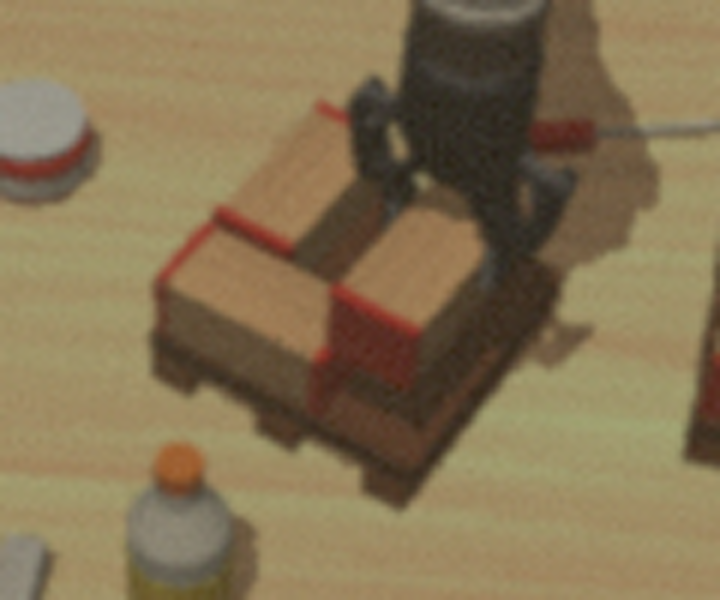

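```bash
cat >> chk.py <<'E'
def meas(cam,d,ztop,box,tol=.004):
    W=cloud(cam,d).reshape(-1,3); q=W[abs(W[:,2]-ztop)<tol]
    uw=np.stack([(q[:,:2]-S)@u,(q[:,:2]-S)@w],1)*1000
    k=(uw[:,0]>box[0])&(uw[:,0]<box[1])&(uw[:,1]>box[2])&(uw[:,1]<box[3]); uw=uw[k]
    print(cam,k.sum(),"u",np.percentile(uw[:,0],[1,99]).round(1),"w",np.percentile(uw[:,1],[1,99]).round(1),"z",np.median(q[k,2]).round(4))
    return uw
E
python3 -c "
from chk import *
o=monitor.get_obs();t=o['eef_pos'][:2];print('tcp uw',(t-S)@u,(t-S)@w)
p,d=viewer.camera('scene');meas('scene',d,.168,(10,120,-110,-30))
meas('scene',d,.0955,(-110,34,-110,-20));meas('scene',d,.0955,(-110,-20,-40,110))
d=np.load('a.npz')['d'];meas('top',d,.168,(10,120,-110,-35))
meas('top',d,.0955,(-110,34,-110,-20));meas('top',d,.0955,(-110,-20,-40,110))
"
```

```text
tcp uw 0.06213291474933871 -0.01229263787522824
scene 154 u [33.8 89.4] w [-93.4 -30.5] z 0.1705
scene 298 u [-92.8  23.7] w [-88.8 -21.8] z 0.0972
scene 265 u [-92.9 -26.4] w [-38.6  94.8] z 0.0973
top 212 u [33.1 87.7] w [-96.4 -38.3] z 0.1689
top 605 u [-91.4  27. ] w [-91.1 -21.7] z 0.0956
top 425 u [-91.8 -28.6] w [-39.5  65.6] z 0.0953
```

Emit:
arm_command(
  increments=[
    {"dx": 0.35,"dy": 0.15,"dz": 1,"wx": 0.002,"wy": 0.005,"wz": -0.007,"grip": 4.5},
    {"dx": 0.35,"dy": 0.15,"dz": 2.5,"wx": 0.002,"wy": 0.005,"wz": -0.007,"grip": 4.5},
    {"dx": 0.35,"dy": 0.15,"dz": 4,"wx": 0.002,"wy": 0.005,"wz": -0.007,"grip": 4.5},
    {"dx": 0.35,"dy": 0.15,"dz": 5.2,"wx": 0.002,"wy": 0.005,"wz": -0.007,"grip": 4.5},
    {"dx": 0.35,"dy": 0.15,"dz": 6.2,"wx": 0.002,"wy": 0.005,"wz": -0.007,"grip": 4.5},
    {"dx": 0.35,"dy": 0.15,"dz": 6.7,"wx": 0.002,"wy": 0.005,"wz": -0.007,"grip": 4.5},
    {"dx": 0.35,"dy": 0.15,"dz": 7.0,"wx": 0.002,"wy": 0.005,"wz": -0.007,"grip": 4.5},
    {"dx": 0.35,"dy": 0.15,"dz": 7.1,"wx": 0.002,"wy": 0.005,"wz": -0.007,"grip": 4.5},
    {"dx": 0.35,"dy": 0.15,"dz": 7.15,"wx": 0.002,"wy": 0.005,"wz": -0.007,"grip": 4.5},
    {"dx": 0.35,"dy": 0.15,"dz": 7.15,"wx": 0.002,"wy": 0.005,"wz": -0.007,"grip": 4.5},
  ],
)

```text
clock: 7.25
eef_pos: [0.5816, 0.2056, 0.0632]
tool_rot: [0.259, 0.966, -0.0, -0.0]
ft_force: [-0.3, 0.3, -2.4]
grip_width: 0.0551
grasp_force: 65.1
```

```bash
python3 -c "
from chk import *
o=monitor.get_obs();t=o['eef_pos'];print(t,'tcp uw',(t[:2]-S)@u,(t[:2]-S)@w,o['ft_force'])
p,d=look('b');meas('top',d,.0955,(31,120,-110,-35))
"
```

```text
[0.58163093 0.20563143 0.06324343] tcp uw 0.06318907905584409 -0.008585067105832532 [-0.3302609   0.25734754 -2.36586761]
top 192 u [35.2 90.5] w [-93.3 -37.4] z 0.0965
```

Emit:
arm_command(
  increments=[
    {"dx": 0,"dy": 0,"dz": 0.04,"wx": 0,"wy": 0,"wz": 0,"grip": 4.5},
    {"dx": 0,"dy": 0,"dz": 0.08,"wx": 0,"wy": 0,"wz": 0,"grip": 4.5},
    {"dx": 0,"dy": 0,"dz": 0.1,"wx": 0,"wy": 0,"wz": 0,"grip": 4.5},
    {"dx": 0,"dy": 0,"dz": 0.1,"wx": 0,"wy": 0,"wz": 0,"grip": 4.5},
  ],
)

```text
clock: 7.75
eef_pos: [0.5814, 0.2056, 0.0623]
tool_rot: [0.259, 0.966, -0.0, -0.001]
ft_force: [-1.5, -0.3, 1.3]
grip_width: 0.0555
grasp_force: 65.6
```

Emit:
arm_command(
  increments=[
    {"dx": 0,"dy": 0,"dz": 0.02,"wx": 0,"wy": 0,"wz": 0,"grip": 5.8},
    {"dx": 0,"dy": 0,"dz": 0.02,"wx": 0,"wy": 0,"wz": 0,"grip": 6.2},
    {"dx": 0,"dy": 0,"dz": 0,"wx": 0,"wy": 0,"wz": 0,"grip": 7},
    {"dx": 0,"dy": 0,"dz": 0,"wx": 0,"wy": 0,"wz": 0,"grip": 7.2},
    {"dx": 0,"dy": 0,"dz": -1,"wx": 0,"wy": 0,"wz": 0,"grip": 7.2},
    {"dx": 0,"dy": 0,"dz": -3,"wx": 0,"wy": 0,"wz": 0,"grip": 7.2},
    {"dx": 0,"dy": 0,"dz": -6,"wx": 0,"wy": 0,"wz": 0,"grip": 7.2},
    {"dx": 0,"dy": 0,"dz": -10,"wx": 0,"wy": 0,"wz": 0,"grip": 8.5},
    {"dx": 0,"dy": 0,"dz": -14,"wx": 0,"wy": 0,"wz": 0,"grip": 8.5},
    {"dx": 0,"dy": 0,"dz": -17,"wx": 0,"wy": 0,"wz": 0,"grip": 8.5},
  ],
)

```text
clock: 8.75
eef_pos: [0.5822, 0.2059, 0.2357]
tool_rot: [0.259, 0.966, 0.001, 0.001]
ft_force: [1.1, 0.8, 0.5]
grip_width: 0.0852
grasp_force: 0.0
```

```bash
python3 -c "
from chk import *
p,d=look('c');meas('top',d,.0955,(31,120,-110,60))
to(G2+.12*n,Rr)
"
```

```text
top 243 u [34.9 90.3] w [-93.1 -35.6] z 0.0957
cm [-10.87 -59.21   5.66] rot [-0.4194 -0.3743  1.3973] world [ 0.3831 -0.3604  0.1785]
```

Emit:
arm_command(
  increments=[
    {"dx": -0.7,"dy": -4,"dz": 0,"wx": -0.028,"wy": -0.025,"wz": 0.09,"grip": 8.5},
    {"dx": -1.5,"dy": -8,"dz": 0,"wx": -0.056,"wy": -0.05,"wz": 0.19,"grip": 8.5},
    {"dx": -2.2,"dy": -12,"dz": 0,"wx": -0.084,"wy": -0.075,"wz": 0.28,"grip": 8.5},
    {"dx": -2.9,"dy": -16,"dz": 0,"wx": -0.112,"wy": -0.1,"wz": 0.37,"grip": 8.5},
    {"dx": -3.6,"dy": -20,"dz": 0,"wx": -0.14,"wy": -0.125,"wz": 0.47,"grip": 8.5},
    {"dx": -4.4,"dy": -24,"dz": 0,"wx": -0.168,"wy": -0.15,"wz": 0.56,"grip": 8.5},
    {"dx": -5.1,"dy": -28,"dz": 0,"wx": -0.196,"wy": -0.175,"wz": 0.65,"grip": 8.5},
    {"dx": -5.8,"dy": -32,"dz": 0,"wx": -0.224,"wy": -0.2,"wz": 0.75,"grip": 8.5},
    {"dx": -6.6,"dy": -36,"dz": 0,"wx": -0.252,"wy": -0.225,"wz": 0.84,"grip": 8.5},
    {"dx": -7.3,"dy": -40,"dz": 0,"wx": -0.28,"wy": -0.25,"wz": 0.93,"grip": 8.5},
  ],
)

```text
clock: 9.85
eef_pos: [0.4438, -0.1786, 0.2325]
tool_rot: [0.659, 0.731, 0.098, 0.151]
ft_force: [0.2, 0.2, -0.3]
grip_width: 0.0851
grasp_force: 0.0
```

```bash
python3 -c "
from chk import *
to(G2+.12*n,Rr)
"
```

```text
cm [-17.02  -9.56   3.93] rot [-0.1481 -0.119   0.4667] world [ 0.3831 -0.3604  0.1785]
```

Emit:
arm_command(
  increments=[
    {"dx": -3.4,"dy": -1.9,"dz": 0.5,"wx": -0.03,"wy": -0.024,"wz": 0.093,"grip": 8.5},
    {"dx": -6.8,"dy": -3.8,"dz": 1,"wx": -0.06,"wy": -0.048,"wz": 0.187,"grip": 8.5},
    {"dx": -10.2,"dy": -5.7,"dz": 2,"wx": -0.09,"wy": -0.07,"wz": 0.28,"grip": 8.5},
    {"dx": -13.6,"dy": -7.6,"dz": 3,"wx": -0.12,"wy": -0.095,"wz": 0.373,"grip": 8.5},
    {"dx": -17,"dy": -9.56,"dz": 3.93,"wx": -0.148,"wy": -0.119,"wz": 0.467,"grip": 8.5},
    {"dx": -17,"dy": -9.56,"dz": 3.93,"wx": -0.148,"wy": -0.119,"wz": 0.467,"grip": 8.5},
    {"dx": -17,"dy": -9.56,"dz": 3.93,"wx": -0.148,"wy": -0.119,"wz": 0.467,"grip": 8.5},
    {"dx": -17,"dy": -9.56,"dz": 3.93,"wx": -0.148,"wy": -0.119,"wz": 0.467,"grip": 8.5},
  ],
)

```text
clock: 10.65
eef_pos: [0.3851, -0.3587, 0.1788]
tool_rot: [0.8, 0.541, 0.144, 0.214]
ft_force: [-0.2, 0.6, -0.0]
grip_width: 0.085
grasp_force: 0.0
```

```bash
python3 -c "
from chk import *
to(G2,Rr)
"
```

```text
cm [-0.25 -0.1  11.96] rot [-0.0016 -0.0016  0.0041] world [ 0.4387 -0.383   0.0746]
```

Emit:
arm_command(
  increments=[
    {"dx": -0.2,"dy": -0.1,"dz": 2,"wx": 0,"wy": 0,"wz": 0.003,"grip": 8.5},
    {"dx": -0.2,"dy": -0.1,"dz": 4,"wx": 0,"wy": 0,"wz": 0.003,"grip": 8.5},
    {"dx": -0.2,"dy": -0.1,"dz": 6,"wx": 0,"wy": 0,"wz": 0.003,"grip": 8.5},
    {"dx": -0.2,"dy": -0.1,"dz": 8,"wx": 0,"wy": 0,"wz": 0.003,"grip": 8.5},
    {"dx": -0.2,"dy": -0.1,"dz": 9.5,"wx": 0,"wy": 0,"wz": 0.003,"grip": 8.5},
    {"dx": -0.2,"dy": -0.1,"dz": 10.8,"wx": 0,"wy": 0,"wz": 0.003,"grip": 8.5},
    {"dx": -0.2,"dy": -0.1,"dz": 11.9,"wx": 0,"wy": 0,"wz": 0.003,"grip": 8.5},
    {"dx": -0.2,"dy": -0.1,"dz": 11.9,"wx": 0,"wy": 0,"wz": 0.003,"grip": 8.5},
    {"dx": -0.2,"dy": -0.1,"dz": 11.9,"wx": 0,"wy": 0,"wz": 0.003,"grip": 7.5},
  ],
)

```text
clock: 11.55
eef_pos: [0.4387, -0.3824, 0.0751]
tool_rot: [0.801, 0.54, 0.145, 0.214]
ft_force: [-0.6, -0.2, -0.4]
grip_width: 0.075
grasp_force: 0.0
```

```bash
python3 -c "
from chk import *
to(G2,Rr)
"
```

```text
cm [-0.05 -0.01  0.05] rot [-0.0017 -0.0017  0.0012] world [ 0.4387 -0.383   0.0746]
```

Emit:
arm_command(
  increments=[
    {"dx": 0,"dy": 0,"dz": 0,"wx": 0,"wy": 0,"wz": 0,"grip": 6},
    {"dx": 0,"dy": 0,"dz": 0,"wx": 0,"wy": 0,"wz": 0,"grip": 5},
    {"dx": 0,"dy": 0,"dz": 0,"wx": 0,"wy": 0,"wz": 0,"grip": 4.5},
    {"dx": 0,"dy": 0,"dz": 0,"wx": 0,"wy": 0,"wz": 0,"grip": 4.5},
    {"dx": 0,"dy": 0,"dz": 0,"wx": 0,"wy": 0,"wz": 0,"grip": 4.5},
  ],
)

```text
clock: 12.05
eef_pos: [0.4376, -0.3827, 0.0754]
tool_rot: [0.801, 0.54, 0.144, 0.214]
ft_force: [-4.9, 3.3, 6.1]
grip_width: 0.0554
grasp_force: 63.8
```

Emit:
arm_command(
  increments=[
    {"dx": 0,"dy": 0,"dz": -1,"wx": 0,"wy": 0,"wz": 0,"grip": 4.5},
    {"dx": 0,"dy": 0,"dz": -3,"wx": 0,"wy": 0,"wz": 0,"grip": 4.5},
    {"dx": 0,"dy": 0.5,"dz": -5.5,"wx": 0,"wy": 0,"wz": 0,"grip": 4.5},
    {"dx": 0,"dy": 2,"dz": -8.5,"wx": 0,"wy": 0,"wz": 0,"grip": 4.5},
    {"dx": 0,"dy": 4,"dz": -11,"wx": 0.1,"wy": 0,"wz": 0,"grip": 4.5},
    {"dx": 0,"dy": 6,"dz": -12.5,"wx": 0.2,"wy": 0,"wz": 0,"grip": 4.5},
    {"dx": 0,"dy": 8,"dz": -13.7,"wx": 0.3,"wy": 0,"wz": 0,"grip": 4.5},
    {"dx": 0,"dy": 8,"dz": -13.7,"wx": 0.42,"wy": 0,"wz": 0,"grip": 4.5},
    {"dx": 0,"dy": 8,"dz": -13.7,"wx": 0.523,"wy": 0,"wz": 0,"grip": 4.5},
    {"dx": 0,"dy": 8,"dz": -13.7,"wx": 0.523,"wy": 0,"wz": 0,"grip": 4.5},
  ],
)

```text
clock: 13.05
eef_pos: [0.4412, -0.3839, 0.2317]
tool_rot: [0.829, 0.559, -0.0, -0.002]
ft_force: [0.3, -0.2, -3.5]
grip_width: 0.0551
grasp_force: 64.4
```

```bash
python3 -c "
from chk import *
to(np.r_[P2[:2],.235],down(-30))
"
```

```text
cm [ 55.56 -16.89  -0.15] rot [-0.0042 -0.0019  0.14  ] world [0.4925 0.1945 0.235 ]
```

Emit:
arm_command(
  increments=[
    {"dx": 2,"dy": -0.6,"dz": -0.2,"wx": 0,"wy": 0,"wz": 0.01,"grip": 4.5},
    {"dx": 5,"dy": -1.5,"dz": -0.2,"wx": 0,"wy": 0,"wz": 0.02,"grip": 4.5},
    {"dx": 9,"dy": -2.7,"dz": -0.2,"wx": 0,"wy": 0,"wz": 0.03,"grip": 4.5},
    {"dx": 13,"dy": -4,"dz": -0.2,"wx": 0,"wy": 0,"wz": 0.04,"grip": 4.5},
    {"dx": 17,"dy": -5.2,"dz": -0.2,"wx": 0,"wy": 0,"wz": 0.05,"grip": 4.5},
    {"dx": 21,"dy": -6.4,"dz": -0.2,"wx": 0,"wy": 0,"wz": 0.06,"grip": 4.5},
    {"dx": 25,"dy": -7.6,"dz": -0.2,"wx": 0,"wy": 0,"wz": 0.07,"grip": 4.5},
    {"dx": 29,"dy": -8.8,"dz": -0.2,"wx": 0,"wy": 0,"wz": 0.08,"grip": 4.5},
    {"dx": 33,"dy": -10,"dz": -0.2,"wx": 0,"wy": 0,"wz": 0.09,"grip": 4.5},
    {"dx": 37,"dy": -11.2,"dz": -0.2,"wx": 0,"wy": 0,"wz": 0.1,"grip": 4.5},
  ],
)

```text
clock: 14.05
eef_pos: [0.4733, 0.0029, 0.2363]
tool_rot: [0.857, 0.516, 0.001, -0.0]
ft_force: [1.0, -0.1, -2.6]
grip_width: 0.0553
grasp_force: 64.6
```

```bash
python3 -c "
from chk import *
to(np.r_[P2[:2],.235],down(-30))
"
```

```text
cm [17.84 -7.26  0.17] rot [ 0.0009 -0.0028  0.0373] world [0.4925 0.1945 0.235 ]
```

Emit:
arm_command(
  increments=[
    {"dx": 4,"dy": -1.6,"dz": 0,"wx": 0,"wy": 0,"wz": 0.01,"grip": 4.5},
    {"dx": 8,"dy": -3.2,"dz": 0,"wx": 0,"wy": 0,"wz": 0.02,"grip": 4.5},
    {"dx": 12,"dy": -4.9,"dz": 0,"wx": 0,"wy": 0,"wz": 0.03,"grip": 4.5},
    {"dx": 15.5,"dy": -6.3,"dz": 0,"wx": 0,"wy": 0,"wz": 0.037,"grip": 4.5},
    {"dx": 17.6,"dy": -7.2,"dz": 0,"wx": 0,"wy": 0,"wz": 0.037,"grip": 4.5},
    {"dx": 17.6,"dy": -7.2,"dz": 2,"wx": 0,"wy": 0,"wz": 0.037,"grip": 4.5},
    {"dx": 17.6,"dy": -7.2,"dz": 5,"wx": 0,"wy": 0,"wz": 0.037,"grip": 4.5},
    {"dx": 17.6,"dy": -7.2,"dz": 8,"wx": 0,"wy": 0,"wz": 0.037,"grip": 4.5},
    {"dx": 17.6,"dy": -7.2,"dz": 10,"wx": 0,"wy": 0,"wz": 0.037,"grip": 4.5},
    {"dx": 17.6,"dy": -7.2,"dz": 10,"wx": 0,"wy": 0,"wz": 0.037,"grip": 4.5},
  ],
)

```text
clock: 15.05
eef_pos: [0.4894, 0.1894, 0.1334]
tool_rot: [0.866, 0.5, -0.003, -0.001]
ft_force: [-1.1, 0.1, -1.5]
grip_width: 0.0555
grasp_force: 64.5
```

Emit:
arm_command(
  increments=[
    {"dx": 0,"dy": 0,"dz": 0,"wx": 0,"wy": 0,"wz": 0,"grip": 4.5},
    {"dx": 0,"dy": 0,"dz": 0,"wx": 0,"wy": 0,"wz": 0,"grip": 4.5},
  ],
)

```text
clock: 15.25
eef_pos: [0.4936, 0.1911, 0.138]
tool_rot: [0.866, 0.5, 0.002, -0.001]
ft_force: [-0.0, -0.3, -2.0]
grip_width: 0.0549
grasp_force: 64.5
```

```bash
python3 -c "
from chk import *
o=monitor.get_obs();t=o['eef_pos'];print('tcp uw',t,(t[:2]-S)@u,(t[:2]-S)@w);to(P2,down(-30))
p,d=viewer.camera('scene');meas('scene',d,.168,(-80,120,20,120),.006)
p,d=look('e');meas('top',d,.168,(40,120,20,120));meas('top',d,.0955,(-110,34,-110,-20));meas('top',d,.0955,(-110,-34,-40,110))
meas('top',d,.0955,(31,120,-110,31))
"
```

```text
tcp uw [0.49363888 0.19109031 0.13804289] 0.00660045064783801 0.06034549053609261
cm [ 0.21 -0.27  7.5 ] rot [ 0.001  -0.0039  0.0011] world [0.4925 0.1945 0.063 ]
scene 185 u [-29.8  87.9] w [21.6 92.9] z 0.172Traceback (most recent call last):
  File "<string>", line 5, in <module>
    p,d=look('e');meas('top',d,.168,(40,120,20,120));meas('top',d,.0955,(-110,34,-110,-20));meas('top',d,.0955,(-110,-34,-40,110))
                  ~~~~^^^^^^^^^^^^^^^^^^^^^^^^^^^^^^
  File "chk.py", line 12, in meas
    print(cam,k.sum(),"u",np.percentile(uw[:,0],[1,99]).round(1),"w",np.percentile(uw[:,1],[1,99]).round(1),"z",np.median(q[k,2]).round(4))
                          ~~~~~~~~~~~~~^^^^^^^^^^^^^^^^
    return _quantile_unchecked(
        a, q, axis, out, overwrite_input, method, keepdims, weights)
    return _ureduce(a,
                    func=_quantile_ureduce_func,
    ...<5 lines>...
                    overwrite_input=overwrite_input,
                    method=method)
    r = func(a, **kwargs)
    result = _quantile(arr,
                       quantiles=q,
    ...<2 lines>...
                       out=out,
                       weights=wgt)
    slices_having_nans = np.isnan(arr[-1, ...])
                                  ~~~^^^^^^^^^
IndexError: index -1 is out of bounds for axis 0 with size 0
```

View pics/e.png

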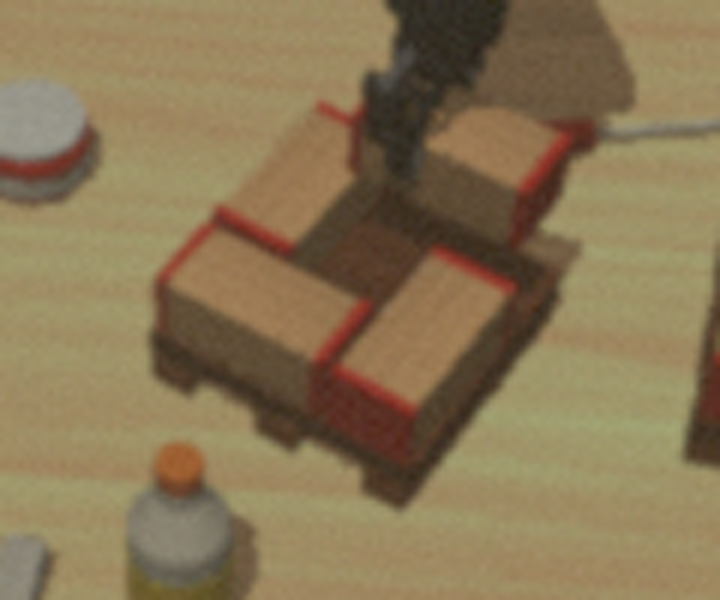

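Blank_1 lies in its place (crop (425,340)). Blank_2 is held level above the last place (crop (500,160)).

```bash
python3 -c "
from chk import *
d=np.load('e.npz')['d']
for b,z in (((-80,120,20,120),.171),((-110,34,-110,-20),.0955),((-110,-34,-40,20),.0955),((31,120,-110,31),.0955)):
    try: meas('top',d,z,b,.005)
    except Exception as e: print('none',b)
p,d=viewer.camera('scene');uw=meas('scene',d,.172,(-80,120,10,120),.004);print(sorted(uw[:,1].round(0))[:12],sorted(uw[:,1].round(0))[-8:])
meas('scene',d,.0965,(31,120,-110,50),.004)
o=monitor.get_obs();t=o['eef_pos'];print('tcp uw',t,(t[:2]-S)@u,(t[:2]-S)@w);to(P2,down(-30))
"
```

```text
top 35 u [-32.3 -11.2] w [30.  56.5] z 0.1707
top 664 u [-91.4  27.1] w [-91.3 -21.6] z 0.0953
top 276 u [-92.1 -37.3] w [-39.5  19.4] z 0.0958
top 453 u [35.3 90.9] w [-92.5  -1.3] z 0.0958
scene 264 u [-25.6  87.8] w [25.1 92.8] z 0.1732
[np.float64(21.0), np.float64(22.0), np.float64(23.0), np.float64(26.0), np.float64(29.0), np.float64(29.0), np.float64(31.0), np.float64(32.0), np.float64(32.0), np.float64(32.0), np.float64(32.0), np.float64(34.0)] [np.float64(91.0), np.float64(91.0), np.float64(91.0), np.float64(92.0), np.float64(93.0), np.float64(93.0), np.float64(93.0), np.float64(93.0)]
scene 383 u [34.5 91.5] w [-89.8  31.8] z 0.0976
tcp uw [0.49341794 0.1911863  0.13735438] 0.006573102534381935 0.060584816775122986
cm [ 0.22 -0.24  7.44] rot [ 0.0003 -0.0028  0.0015] world [0.4925 0.1945 0.063 ]
```

Emit:
arm_command(
  increments=[
    {"dx": 0.22,"dy": -0.28,"dz": 1,"wx": 0,"wy": -0.003,"wz": 0.001,"grip": 4.5},
    {"dx": 0.22,"dy": -0.28,"dz": 2.5,"wx": 0,"wy": -0.003,"wz": 0.001,"grip": 4.5},
    {"dx": 0.22,"dy": -0.28,"dz": 4,"wx": 0,"wy": -0.003,"wz": 0.001,"grip": 4.5},
    {"dx": 0.22,"dy": -0.28,"dz": 5.4,"wx": 0,"wy": -0.003,"wz": 0.001,"grip": 4.5},
    {"dx": 0.22,"dy": -0.28,"dz": 6.4,"wx": 0,"wy": -0.003,"wz": 0.001,"grip": 4.5},
    {"dx": 0.22,"dy": -0.28,"dz": 7,"wx": 0,"wy": -0.003,"wz": 0.001,"grip": 4.5},
    {"dx": 0.22,"dy": -0.28,"dz": 7.2,"wx": 0,"wy": -0.003,"wz": 0.001,"grip": 4.5},
    {"dx": 0.22,"dy": -0.28,"dz": 7.3,"wx": 0,"wy": -0.003,"wz": 0.001,"grip": 4.5},
    {"dx": 0.22,"dy": -0.28,"dz": 7.3,"wx": 0,"wy": -0.003,"wz": 0.001,"grip": 4.5},
    {"dx": 0.22,"dy": -0.28,"dz": 7.3,"wx": 0,"wy": -0.003,"wz": 0.001,"grip": 4.5},
  ],
)

```text
clock: 16.45
eef_pos: [0.4918, 0.1945, 0.0637]
tool_rot: [0.866, 0.5, -0.001, 0.0]
ft_force: [-0.4, -0.7, -1.9]
grip_width: 0.055
grasp_force: 64.5
```

```bash
python3 -c "
from chk import *
p,d=viewer.camera('scene');uw=meas('scene',d,.098,(-33,120,31,120),.004)
o=monitor.get_obs();t=o['eef_pos'];print('tcp uw',t,(t[:2]-S)@u,(t[:2]-S)@w);to(P2,down(-30))
"
```

```text
scene 240 u [-28.9  89.6] w [32.2 95.3] z 0.0988
tcp uw [0.49171875 0.19449395 0.06370308] 0.008587933332080272 0.06371013351979876
cm [0.04 0.07 0.07] rot [-0.0005  0.0014  0.0005] world [0.4925 0.1945 0.063 ]
```

Emit:
arm_command(
  increments=[
    {"dx": 0,"dy": 0,"dz": 0.05,"wx": 0,"wy": 0,"wz": 0,"grip": 4.5},
    {"dx": 0,"dy": 0,"dz": 0.1,"wx": 0,"wy": 0,"wz": 0,"grip": 4.5},
    {"dx": 0,"dy": 0,"dz": 0.13,"wx": 0,"wy": 0,"wz": 0,"grip": 4.5},
    {"dx": 0,"dy": 0,"dz": 0.14,"wx": 0,"wy": 0,"wz": 0,"grip": 4.5},
    {"dx": 0,"dy": 0,"dz": 0.14,"wx": 0,"wy": 0,"wz": 0,"grip": 4.5},
  ],
)

```text
clock: 17.0
eef_pos: [0.4915, 0.1944, 0.0625]
tool_rot: [0.866, 0.5, -0.001, 0.0]
ft_force: [-2.2, -1.2, 5.5]
grip_width: 0.0555
grasp_force: 65.4
```

Contact; release and rise.

Emit:
arm_command(
  increments=[
    {"dx": 0,"dy": 0,"dz": 0,"wx": 0,"wy": 0,"wz": 0,"grip": 5.8},
    {"dx": 0,"dy": 0,"dz": 0,"wx": 0,"wy": 0,"wz": 0,"grip": 6.2},
    {"dx": 0,"dy": 0,"dz": 0,"wx": 0,"wy": 0,"wz": 0,"grip": 7},
    {"dx": 0,"dy": 0,"dz": 0,"wx": 0,"wy": 0,"wz": 0,"grip": 7.2},
    {"dx": 0,"dy": 0,"dz": -1,"wx": 0,"wy": 0,"wz": 0,"grip": 7.2},
    {"dx": 0,"dy": 0,"dz": -3,"wx": 0,"wy": 0,"wz": 0,"grip": 7.2},
    {"dx": 0,"dy": 0,"dz": -6,"wx": 0,"wy": 0,"wz": 0,"grip": 7.2},
    {"dx": 0,"dy": 0,"dz": -10,"wx": 0,"wy": 0,"wz": 0,"grip": 7.2},
    {"dx": 0,"dy": 0,"dz": -14,"wx": 0,"wy": 0,"wz": 0,"grip": 7.2},
    {"dx": 0,"dy": 0,"dz": -17,"wx": 0,"wy": 0,"wz": 0,"grip": 7.2},
  ],
)

```text
clock: 18.0
eef_pos: [0.4923, 0.1948, 0.2353]
tool_rot: [0.866, 0.5, 0.001, 0.0]
ft_force: [0.6, -0.4, -0.1]
grip_width: 0.0723
grasp_force: 0.0
```

Emit:
arm_command(
  increments=[
    {"dx": -4,"dy": 0,"dz": 0,"wx": 0,"wy": 0,"wz": 0,"grip": 7.2},
    {"dx": -8,"dy": 0,"dz": 0,"wx": 0,"wy": 0,"wz": 0,"grip": 7.2},
    {"dx": -12,"dy": 0,"dz": 0,"wx": 0,"wy": 0,"wz": 0,"grip": 7.2},
    {"dx": -16,"dy": 0,"dz": 0,"wx": 0,"wy": 0,"wz": 0,"grip": 7.2},
    {"dx": -20,"dy": 0,"dz": 0,"wx": 0,"wy": 0,"wz": 0,"grip": 7.2},
    {"dx": -24,"dy": 0,"dz": 0,"wx": 0,"wy": 0,"wz": 0,"grip": 7.2},
    {"dx": -24,"dy": 0,"dz": 0,"wx": 0,"wy": 0,"wz": 0,"grip": 7.2},
  ],
)

```text
clock: 18.7
eef_pos: [0.3694, -0.0161, 0.2331]
tool_rot: [0.867, 0.498, -0.002, 0.001]
ft_force: [1.3, 0.6, 0.9]
grip_width: 0.0725
grasp_force: 0.0
```

```bash
python3 -c "
from chk import *
p,d=look('f')
for b in ((-32,120,31,120),(-110,31,-110,-31),(-110,-32,-31,120),(31,120,-110,31)):
    uw=meas('top',d,.0955,b);print(np.round(cv2.minAreaRect(uw.astype(np.float32))[0],1),cv2.minAreaRect(uw.astype(np.float32))[1:])
"
```

```text
top 584 u [-29.4  88.9] w [34.7 89.6] z 0.0957
[30.2 62. ] ((121.04592895507812, 56.32743453979492), 0.9410138130187988)
top 558 u [-91.2  27.4] w [-91.2 -36.1] z 0.0953
[-31.8 -63.8] ((56.3885498046875, 120.7811279296875), 89.95854187011719)
top 569 u [-91.6 -36.4] w [-27.1  91.7] z 0.0957
[-64.   32.2] ((120.83502197265625, 55.90776062011719), 89.02613067626953)
top 555 u [35.5 91.1] w [-92.2  25.6] z 0.0955
[ 63.3 -33.4] ((120.32758331298828, 56.894676208496094), 89.21083068847656)
```

View pics/ft.png

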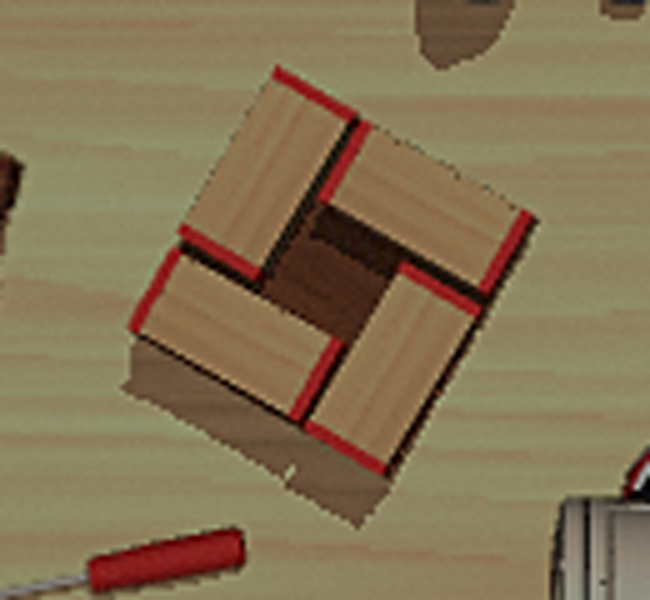

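The pinwheel is complete around a square hole at crop (330,275). All four blanks are within about 2.5 mm and 1° of their places, and the laid ones have not moved.

```bash
python3 -c "
from workcell import job
print(job.job_done())"
```

```text
the job is handed in; nothing more can be done
None
```

The pinwheel on the slab by the rack is complete and the job is handed in: both rack blanks lie flat within about 2.5 mm and 1° of their places, and that slab's two laid blanks did not move, but no pass/fail verdict came back.

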